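Hang the orange load hanger on the arm of the loading stand

ROBOT

A 7-joint arm with a two-finger parallel gripper is mounted at the origin on a cart in front of the work surface, level with it; the furniture and walls round the work are solid. World frame = base frame: x ahead of the robot, y to its left, z up, the work surface at z = 0. Lengths are in mm, angles in rad, forces in N, time in s.
With the tool pointing down it reaches from about 400 to 875 mm from the base axis. Payload 4.4 kg.
Tool frame: the origin (TCP) lies at the very end of the fingers, on their centre line; the grasp point (between the pads) lies 19 mm behind it (ctrl.grip_depth is the distance from the TCP to the grasp point, in mm); z points along the fingers, x is the direction in which the jaws open and shut, and the axes are right-handed (so a half turn about z gives the same grasp; the last joint's range is limited). The gripper opens to 85 mm and grips with 20 to 120 N. Pads are 22 mm wide; open, the fingers measure 114 mm over their backs; the gripper's body (76 mm by 85 mm) begins 54 mm behind the grasp point. The pads swing forward as they close: fully open they stand 13 mm farther back than shut.
Start: joints at [-1.393, 0.628, 0.038, 1.517, -0.027, 0.996, -0.02], TCP at [156.879, 630.798, 231.313] pointing down, gripper open.
Joint ranges: [-3.06, 3.06], [-0.37, 2.12], [-1.25, 1.32], [0.18, 2.47], [-1.1, 4.24], [0.23, 1.98], [-2.94, 2.94]. Speed limits (rad/s): [2.57, 2.57, 3.14, 3.14, 3.14, 3.14, 3.14].

INTERFACE

Orientations are given as [roll, pitch, yaw] about the fixed x, y, z axes, in that order (R = Rz(yaw) Ry(pitch) Rx(roll)).
In Python, from cell import ctrl gives the robot as it stands.
- The arm moves only by the shell command python3 -m creep 'ROWS'. ROWS is JSON, a list of rows, each an object with "hand": the opening, from 0 (shut) to 1 (fully open); "travel": the shift along the tool's x, y, z in cm, a list of three; "angular": the turn, a rotation vector about the tool's x, y, z in degrees, a list of three. In form: [{"hand": hand, "travel": [tx, ty, tz], "angular": [rx, ry, rz]}, ...]. A call has 1 to 20 rows; each row is the pose to reach, as a shift and turn from the pose measured when the call began, along the tool's axes at that moment; what a row does not reach only later rows make up. A row lasts 1/10 s, in which the tool goes at most 50 mm and 8.59 degrees, less where a joint would pass 70% of its speed; a pose out of reach is approached as far as the arm can. A call with a gripper value outside its range is refused whole. The fingers move at their own pace and stop on an object; the grip force is fixed at half the most. Time passes only in rows, so rows that repeat a pose let the fingers close. It gives the time, the measured TCP pose, the force and the opening at its end, in the units of the state.
- ctrl.read_state(): the state, without advancing time (a new reading comes with each control period).
- ctrl.get_image(name): name is "scene" or "top"; returns a dict with "frame" (384x512x3 uint8, red, green, blue), "fx", "fy", "cx", "cy" (pixels), "D" ([k1, k2, p1, p2, k3] as OpenCV has them; the pictures are not rectified), "origin" and "orientation" of the camera in the world. Camera axes: x right, y down, z forward; pixel columns grow to the right and rows downward; lengths in mm; the calibration is good to about 2 mm. A picture is of the moment at which its call begins. There is no depth.
- ctrl.finish_job(): hands the job in, once; it reports no verdict.
Trained networks look in the newest picture that a camera, given by its name, has taken for a name from the list of things; names that differ only in an ending like _2 or _b are one class to them, and where a whole thing is asked for, a point or a joint stands for the part that bears it (a point fixed in the world has none). Each returns a list of dicts, best first, with "confidence" (0 to 1); they miss things now and then, are a little off and sometimes report something else, mostly with a low value. They report only what shows in the picture. A call takes as long as a camera call. They do not tell look-alikes from the thing itself.
- ctrl.regions_of(camera, thing): "region" (384x512 bool, what is visible of it).
- ctrl.spot_point(camera, thing): "at" ([x, y, z] in mm, in world coordinates, good to about 4 mm: a listed point, or the origin of a listed thing).
The state is a dict: "clock": time; "qpos": joint angles; "qd": joint speeds; "tau": joint torques, N m; "eef_pos": TCP position; "tool_rot": TCP orientation; "force": force on the tool from outside, world axes, zero at the start; "torque": the same for the moment, N m; "width": finger opening in mm.
Only numpy, scipy, OpenCV 4.12 (cv2) and the standard library are available. Lean on these libraries where they do the work, as an engineer would, in place of code of your own. Each camera call takes 0.05 s, during which the arm holds its last target. There are 200 camera calls.

TASK

Set up the loading stand for a test: pick up the steel load hanger with the orange grip and hang it by its eye on the stand's horizontal arm, between the ball at the arm's end and the column, so that it hangs freely there. Leave the hanger with the black grip standing where it is.

Things in the scene. Friction and masses are not known exactly. Their poses are not given: they have to be found in the camera images.
- orange_hanger_grip (a point): Centre of the orange grip (22 x 22 mm, 44 mm tall) on top of the hanger to be hung (0.3 kg, 136 mm tall, standing upright on the bench), 114 mm above its underside. From below: disc foot 52 mm across, 14 mm thick; 9 mm stem; flat ring (the eye); grip. z is up; x is the axis of the eye's hole (same either way round); the grip's flat sides face x and y.
- orange_hanger_eye (a point): Centre of the orange hanger's eye, 52 mm straight below its grip's centre, 62 mm above its underside; axes as the grip's. The steel ring stands upright in the y-z plane: 54 mm outside, 40 mm inside, 10 mm thick along x. When hung, this point lies 15 mm below the arm's axis.
- black_hanger_grip (a point): Centre of the grip of the other hanger, the same in shape and size but with a black grip, 114 mm above the bench. It is to be left standing.
- peg_seat (a point): Middle of the fixed stand's arm, on its axis, 130 mm above the bench. The arm is a level 10 mm rod along x; its free end, at -x, has a 16 mm ball centred 55 mm from here; at +x the column's axis is 60 mm away, with a 30 mm square clamp block, top 144 mm above the bench. Grey foot plate below: 14 mm high, 110 mm along y, from 65 mm at -x to 105 mm at +x. z is up.
There are look-alikes about, which are no part of the job. There is more than one size of the part that bears peg_seat; the job needs the larger.

How it is judged:
By the outcome, as a careful person would: the job done as asked, in the order asked, and still so for the second after the job is handed in, with the robot touching nothing.
It also fails if it takes over 48 s, if anything falls off the work surface, if the arm or the gripper's body presses on something with over 40 N, if the wrist force passes 120 N, or if a joint passes its speed limit or range.

## Working session

There is one attempt and no reset: what is moved stays moved. The work goes in short steps, Python scripts to look and compute and a shell command to move; the robot and the scene stay as the last step left them, time stands still between calls to the robot, and variables do not carry over. Pictures are saved under pics/ and viewed, about 8 in all and at most 12, crops included, and the job is handed in when it is done.

```bash
mkdir -p pics
python3 - <<'E'
from cell import ctrl
import cv2,numpy as np
s=ctrl.read_state();print(s)
for c in("scene","top"):
    d=ctrl.get_image(c);cv2.imwrite(f"pics/{c}0.png",d["frame"][...,::-1])
    print(c,{k:np.round(v,3).tolist() for k,v in d.items() if k!="frame"})
    for t in("orange_hanger_grip","orange_hanger_eye","black_hanger_grip","peg_seat"):
        print(t,[(round(r["confidence"],2),np.round(r["at"],0).tolist()) for r in ctrl.spot_point(c,t)])
E
```

```text
{'clock': 0.0, 'qpos': array([-1.39275737,  0.6293294 ,  0.03842652,  1.51839985, -0.02695752,
        0.99628175, -0.01994713]), 'qd': array([ 0.00073885,  0.00084181, -0.00104244,  0.0010365 , -0.00120986,
        0.00019096, -0.00031078]), 'tau': array([-1.81081253e-05, -5.63404548e+01,  1.22604623e+00, -1.93447298e+01,
        1.09441139e-02,  1.04181041e-02,  2.06531001e-05]), 'eef_pos': array([156.75178717, 630.16117771, 230.38947215]), 'tool_rot': array([3.14154138e+00, 1.90007353e-03, 1.32704508e+00]), 'force': array([ 0.09088929, -0.4534206 , -0.19733313]), 'torque': array([ 0.0386167 ,  0.03344464, -0.01586535]), 'width': 85.54061589623547}
scene {'fx': 442.15, 'fy': 442.15, 'cx': 249.432, 'cy': 189.591, 'D': [-0.143, 0.0, 0.0, 0.0, 0.0], 'origin': [714.756, 709.376, 1005.78], 'orientation': [-2.627, 0.002, 2.733]}
orange_hanger_grip [(0.32, [484.0, 250.0, 61.0])]
orange_hanger_eye [(0.56, [482.0, 247.0, 58.0])]
black_hanger_grip [(0.7, [518.0, 411.0, 114.0])]
peg_seat [(0.73, [331.0, 254.0, 84.0]), (0.66, [586.0, 28.0, 128.0])]
top {'fx': 414.787, 'fy': 414.787, 'cx': 251.369, 'cy': 188.281, 'D': [-0.103, 0.0, 0.0, 0.0, 0.0], 'origin': [357.053, 236.477, 948.838], 'orientation': [-2.969, -0.027, -1.596]}
orange_hanger_grip [(0.91, [480.0, 247.0, 114.0])]
orange_hanger_eye [(0.79, [485.0, 248.0, 60.0])]
black_hanger_grip [(0.84, [515.0, 414.0, 116.0])]
peg_seat [(0.79, [335.0, 249.0, 82.0]), (0.6, [584.0, 25.0, 130.0])]
```

View pics/scene0.png

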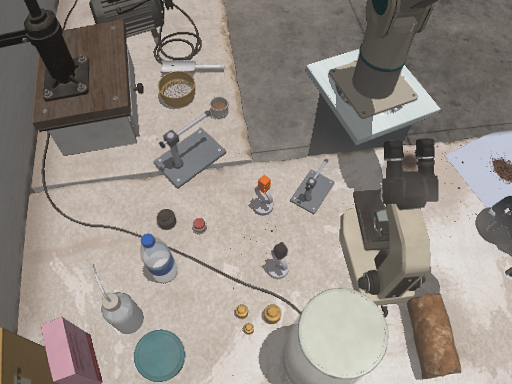

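View pics/top0.png

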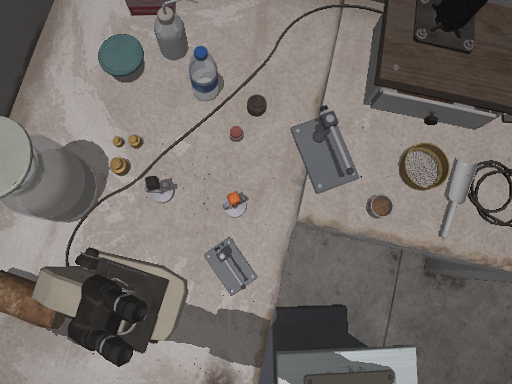

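The scene view shows the orange hanger at (264,185), the black one at (280,250), the large stand at (190,155) and a smaller one at (312,185). In the top view the orange hanger is at (235,203) and the large stand at (325,150), with its arm ending near (352,175). Next I'll take crops for the yaw and arm direction.

```bash
cat > h.py <<'E'
import cv2,numpy as np
from scipy.spatial.transform import Rotation as R
from cell import ctrl
def cam(d):
    return (np.array([[d["fx"],0,d["cx"]],[0,d["fy"],d["cy"]],[0,0,1.]]),np.array(d["D"],float),
            R.from_euler("xyz",d["orientation"]).as_matrix(),np.array(d["origin"],float))
def proj(c,p):
    K,D,M,o=c; r=M.T
    return cv2.projectPoints(np.float64(p).reshape(-1,1,3),cv2.Rodrigues(r)[0],-r@o,K,D)[0][:,0]
def ray(c,uv):
    K,D,M,o=c; x=cv2.undistortPoints(np.float64(uv).reshape(1,1,2),K,D)[0,0]
    v=M@[x[0],x[1],1]; return o,v/np.linalg.norm(v)
def atz(c,uv,z):
    o,v=ray(c,uv); return o+v*(z-o[2])/v[2]
def tri(a,ua,b,ub):
    o,v=ray(a,ua);p,w=ray(b,ub)
    s=np.linalg.lstsq(np.c_[v,-w],p-o,rcond=None)[0]
    x,y=o+s[0]*v,p+s[1]*w; return (x+y)/2,np.linalg.norm(x-y)
E
python3 - <<'E'
from h import *
S=ctrl.get_image("scene");T=ctrl.get_image("top");s,t=cam(S),cam(T)
def crop(d,x,y,w,h,k): return cv2.resize(d["frame"][y:y+h,x:x+w,::-1],None,fx=k,fy=k,interpolation=cv2.INTER_CUBIC)
a=np.hstack([crop(T,210,180,50,40,8),crop(S,240,165,50,40,8)])
b=np.hstack([crop(T,285,95,80,60+40,5),crop(S,150,90,80,100,5)])
b=b[:,:800]; b=cv2.resize(b,(800,500))
cv2.imwrite("pics/cropO.png",a);cv2.imwrite("pics/cropS.png",b)
print("tcp px",proj(t,[157,630,231]),proj(s,[157,630,231]))
for n,us,ut in[("drum",(343,333),(0,155)),("eyepieceR",(426,147),(118,355)),("eyepieceL",(395,147),(72,335)),("micro base corner",(384,310),None),("bottlecap",(148,240),(201,52))]:
    if ut: print(n,tri(s,us,t,ut))
E
```

```text
tcp px [[ 11.77628835 381.12798897]] [[496.00691401 253.19325998]]
drum (array([530.0873672 , 636.26438254, 297.48243885]), np.float64(12.866461755363913))
eyepieceR (array([227.00564835, 412.07187507, 341.48957789]), np.float64(0.041369299324487005))
eyepieceL (array([295.15677127, 432.35247626, 412.00080486]), np.float64(64.22384569417542))
bottlecap (array([767.91515954, 307.37819961, 184.73019784]), np.float64(3.3199335717408136))
```

View pics/cropO.png

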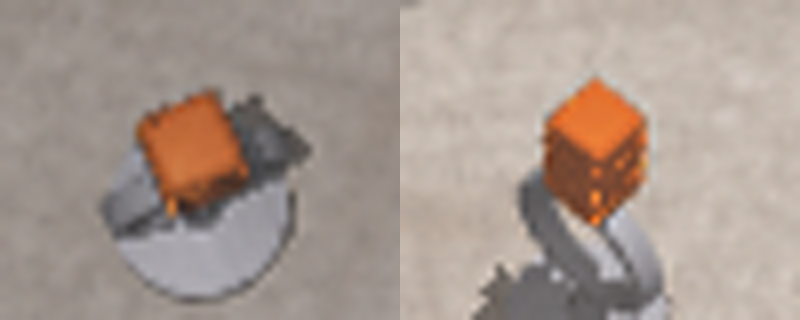

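View pics/cropS.png

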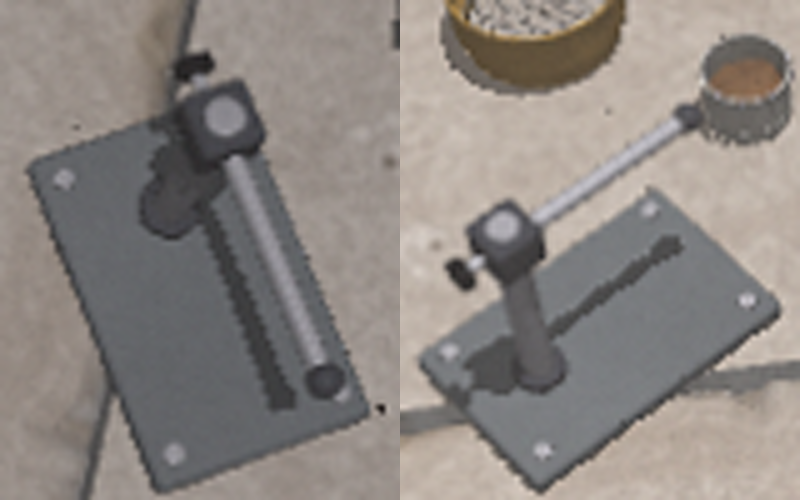

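Run:
```python
from h import *
S=ctrl.get_image("scene");T=ctrl.get_image("top");s,t=cam(S),cam(T)
tc=lambda x,y:(x/5+285-.4,y/5+95-.4); sc=lambda x,y:((x-400)/5+150-.4,y/5+90-.4)
b=tri(s,sc(690,117),t,tc(325,380)); c=tri(s,sc(503,228),t,tc(222,115)); print("ball",b,"block",c)
for cc,u,v in((s,sc(690,117),sc(503,228)),(t,tc(325,380),tc(222,115))):
    B,C=atz(cc,u,130),atz(cc,v,144); d=C-B; print(B,C,np.hypot(*d[:2]),np.degrees(np.arctan2(d[1],d[0])), B+d*55/115)
to=lambda x,y:(x/8+210-.44,y/8+180-.44); so=lambda x,y:((x-400)/8+240-.44,y/8+165-.44)
for cc,P in((t,[to(138,130),to(213,92),to(246,166),to(170,205)]),(s,[so(597,77),so(647,120),so(597,165),so(545,122)])):
    Q=np.array([atz(cc,p,136) for p in P]); print(Q.mean(0)); 
    for i in range(4):
        e=Q[(i+1)%4]-Q[i]; print(" edge",np.hypot(*e[:2]),np.degrees(np.arctan2(e[1],e[0])))
print(tri(s,so(597,121),t,to(192,149)))
# cup and microscope extents
print("cup rim",atz(s,sc(745,68),60),atz(t,(379,204),60))
st=ctrl.read_state();print(R.from_euler("xyz",st["tool_rot"]).as_matrix().round(3),st["eef_pos"],st["clock"])
```

```text
ball (array([530.25154147,  10.92835522, 135.66365446]), np.float64(2.033121289175206)) block (array([639.55340983,  49.01110229, 148.22008798]), np.float64(0.9600167873393168))
[528.37058628   7.25916308 130.        ] [638.85703145  46.18856018 144.        ] 117.14415275765414 19.409677782688174 [581.21192962  25.87757039 136.69565217]
[532.27941352   8.65323729 130.        ] [641.45168592  47.69601314 144.        ] 115.94362168099595 19.678339603463176 [584.49223945  27.32586922 136.69565217]
[479.56922709 246.57163261 136.        ]
 edge 20.86530595509338 -63.93809030810644
 edge 20.28679698607621 -157.35063488227192
 edge 21.120601324018494 116.22766550870878
 edge 20.36452965060847 21.942826256148347
[479.85203105 247.07164106 136.        ]
 edge 20.160248792521877 110.85777148454692
 edge 20.805685988501246 22.16971203626768
 edge 20.413707173487584 -67.59029526176072
 edge 21.354339947333543 -158.52405770213997
(array([479.48494903, 246.55929525, 134.9000027 ]), np.float64(0.0971495077655892))
cup rim [473.09955741 -69.34991491  60.        ] [471.01175838 -71.96027271  60.        ]
[[ 0.241  0.97  -0.   ]
 [ 0.97  -0.241  0.   ]
 [ 0.    -0.    -1.   ]] [156.88732636 630.79730646 231.32832412] 0.7
```

```bash
python3 -m creep '[{"hand":1,"travel":[0,0,-5],"angular":[0,0,0]},{"hand":1,"travel":[0,0,-10],"angular":[0,0,0]},{"hand":1,"travel":[0,0,-15],"angular":[0,0,0]},{"hand":1,"travel":[0,0,-20],"angular":[0,0,0]},{"hand":1,"travel":[0,0,-20],"angular":[0,0,0]},{"hand":1,"travel":[0,0,-20],"angular":[0,0,0]}]'
```

```text
clock: 1.3
eef_pos: [157.0, 631.1, 432.6]
tool_rot: [-3.141, -0.003, 1.327]
force: [-0.1, 0.1, -0.8]
width: 85.3
```

```bash
python3 -m creep '[{"hand":1,"travel":[-2.5,3.4,0],"angular":[0,0,-3]},{"hand":1,"travel":[-5,6.8,0],"angular":[0,0,-6]},{"hand":1,"travel":[-7.4,10.1,0],"angular":[0,0,-9]},{"hand":1,"travel":[-9.9,13.5,0],"angular":[0,0,-12]},{"hand":1,"travel":[-12.3,16.9,0],"angular":[0,0,-15]},{"hand":1,"travel":[-14.7,20.3,0],"angular":[0,0,-18]},{"hand":1,"travel":[-17.2,23.7,0],"angular":[0,0,-21]},{"hand":1,"travel":[-19.7,27.1,0],"angular":[0,0,-24]},{"hand":1,"travel":[-22.1,30.4,0],"angular":[0,0,-28]},{"hand":1,"travel":[-24.6,33.8,0],"angular":[0,0,-31]},{"hand":1,"travel":[-27,37.2,0],"angular":[0,0,-34]},{"hand":1,"travel":[-29.5,40.6,0],"angular":[0,0,-36.5]},{"hand":1,"travel":[-29.5,40.6,0],"angular":[0,0,-36.5]},{"hand":1,"travel":[-29.5,40.6,0],"angular":[0,0,-36.5]},{"hand":1,"travel":[-29.5,40.6,0],"angular":[0,0,-36.5]}]'
```

```text
clock: 2.8
eef_pos: [478.6, 247.8, 430.5]
tool_rot: [-3.141, -0.003, 1.965]
force: [-0.3, -0.2, 0.2]
width: 85.2
```

```bash
python3 -m creep '[{"hand":1,"travel":[-0.14,0.06,5],"angular":[0,0,0]},{"hand":1,"travel":[-0.14,0.06,10],"angular":[0,0,0]},{"hand":1,"travel":[-0.14,0.06,15],"angular":[0,0,0]},{"hand":1,"travel":[-0.14,0.06,20],"angular":[0,0,0]},{"hand":1,"travel":[-0.14,0.06,24],"angular":[0,0,0]},{"hand":1,"travel":[-0.14,0.06,27],"angular":[0,0,0]},{"hand":1,"travel":[-0.14,0.06,27],"angular":[0,0,0]},{"hand":1,"travel":[-0.14,0.06,27],"angular":[0,0,0]}]'
python3 - <<'E'
from h import *
S=ctrl.get_image("scene");T=ctrl.get_image("top")
f=lambda d,x,y:cv2.resize(d["frame"][y:y+80,x:x+80,::-1],None,fx=5,fy=5,interpolation=cv2.INTER_CUBIC)
cv2.imwrite("pics/near.png",np.hstack([f(T,196,160),f(S,225,145)]))
E
```

```text
clock: 3.6
eef_pos: [478.5, 248.5, 160.7]
tool_rot: [-3.14, -0.003, 1.967]
force: [0.6, -1.0, 0.4]
width: 85.2
```

View pics/near.png

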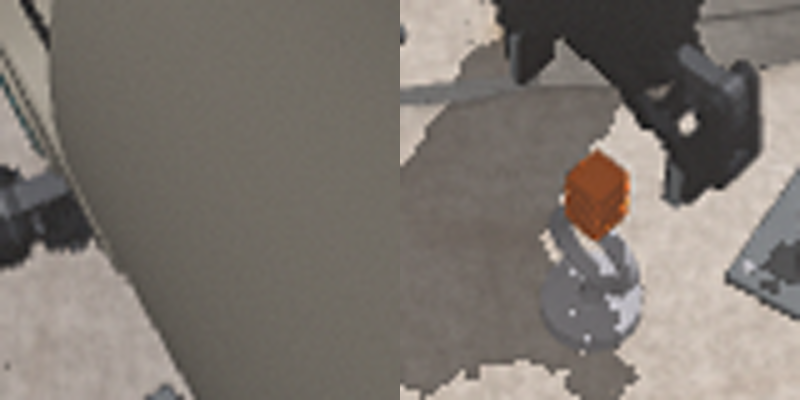

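The fingers straddle the orange grip, which is at crop (597,190), and the jaws line up with the ring plane. Next I descend and close.

```bash
python3 -m creep '[{"hand":1,"travel":[-0.2,0.04,0],"angular":[0,0,0]},{"hand":1,"travel":[-0.2,0.04,2],"angular":[0,0,0]},{"hand":1,"travel":[-0.2,0.04,4],"angular":[0,0,0]},{"hand":1,"travel":[-0.2,0.04,6.3],"angular":[0,0,0]},{"hand":1,"travel":[-0.2,0.04,6.3],"angular":[0,0,0]},{"hand":1,"travel":[-0.2,0.04,6.3],"angular":[0,0,0]},{"hand":0,"travel":[-0.2,0.04,6.3],"angular":[0,0,0]},{"hand":0,"travel":[-0.2,0.04,6.3],"angular":[0,0,0]},{"hand":0,"travel":[-0.2,0.04,6.3],"angular":[0,0,0]},{"hand":0,"travel":[-0.2,0.04,6.3],"angular":[0,0,0]},{"hand":0,"travel":[-0.2,0.04,6.3],"angular":[0,0,0]},{"hand":0,"travel":[-0.2,0.04,6.3],"angular":[0,0,0]},{"hand":0,"travel":[-0.2,0.04,6.3],"angular":[0,0,0]},{"hand":0,"travel":[-0.2,0.04,6.3],"angular":[0,0,0]}]'
```

```text
clock: 5.1
eef_pos: [481.7, 247.1, 99.7]
tool_rot: [3.138, -0.003, 1.966]
force: [0.1, -2.1, 5.2]
width: 21.3
```

```bash
python3 -m creep '[{"hand":0,"travel":[0,0,-2],"angular":[0,0,0]},{"hand":0,"travel":[0,0,-5],"angular":[0,0,0]},{"hand":0,"travel":[0,0,-7],"angular":[0,0,0]},{"hand":0,"travel":[-2,-0.7,-7],"angular":[0,0,1]},{"hand":0,"travel":[-5,-1.7,-7],"angular":[0,0,2]},{"hand":0,"travel":[-8,-2.7,-7],"angular":[0,0,3.1]},{"hand":0,"travel":[-11,-3.7,-7],"angular":[0,0,3.1]},{"hand":0,"travel":[-14,-4.7,-7],"angular":[0,0,3.1]},{"hand":0,"travel":[-17,-5.7,-7],"angular":[0,0,3.1]},{"hand":0,"travel":[-20,-6.7,-7],"angular":[0,0,3.1]},{"hand":0,"travel":[-22,-7.3,-7],"angular":[0,0,3.1]},{"hand":0,"travel":[-23.8,-7.9,-7],"angular":[0,0,3.1]},{"hand":0,"travel":[-23.8,-7.9,-7],"angular":[0,0,3.1]},{"hand":0,"travel":[-23.8,-7.9,-7],"angular":[0,0,3.1]},{"hand":0,"travel":[-23.8,-7.9,-7],"angular":[0,0,3.1]}]'
python3 - <<'E'
from h import *
S=ctrl.get_image("scene");T=ctrl.get_image("top")
f=lambda d,x,y:cv2.resize(d["frame"][y:y+100,x:x+100,::-1],None,fx=4,fy=4,interpolation=cv2.INTER_CUBIC)
cv2.imwrite("pics/entry.png",np.hstack([f(T,300,110),f(S,150,60)]))
for c in("scene","top"):
  for n in("orange_hanger_grip","orange_hanger_eye"): print(c,n,[(round(r["confidence"],2),np.round(r["at"],0).tolist()) for r in ctrl.spot_point(c,n)])
E
```

```text
clock: 6.6
eef_pos: [499.9, -1.9, 168.2]
tool_rot: [3.139, -0.005, 1.914]
force: [-0.2, -0.0, -4.0]
width: 21.6
scene orange_hanger_grip [(0.9, [498.0, -4.0, 183.0])]
scene orange_hanger_eye [(0.57, [498.0, 0.0, 129.0])]
top orange_hanger_grip [(0.56, [503.0, -3.0, 180.0])]
top orange_hanger_eye [(0.49, [503.0, -3.0, 128.0])]
```

View pics/entry.png

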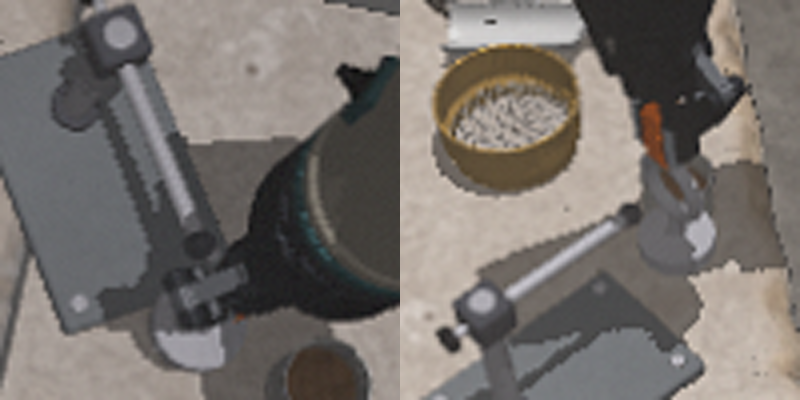

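The hanger is held, with the eye in front of the ball: the ball is at crop (630,212) and the eye at (680,190) in the scene view. Now I thread it on.

```bash
python3 -m creep '[{"hand":0,"travel":[-0.1,1,0],"angular":[0,0,0]},{"hand":0,"travel":[-0.1,2,0],"angular":[0,0,0]},{"hand":0,"travel":[-0.1,3,0],"angular":[0,0,0]},{"hand":0,"travel":[-0.1,4,0],"angular":[0,0,0]},{"hand":0,"travel":[-0.1,4.5,0],"angular":[0,0,0]},{"hand":0,"travel":[-0.1,4.5,0],"angular":[0,0,0]}]'
python3 - <<'E'
from h import *
S=ctrl.get_image("scene")
cv2.imwrite("pics/thr.png",cv2.resize(S["frame"][70:150,150:250,::-1],None,fx=6,fy=6,interpolation=cv2.INTER_CUBIC))
E
```

```text
clock: 7.5
eef_pos: [544.0, 12.0, 168.6]
tool_rot: [3.138, -0.004, 1.914]
force: [0.7, 0.6, -3.9]
width: 21.5
```

View pics/thr.png

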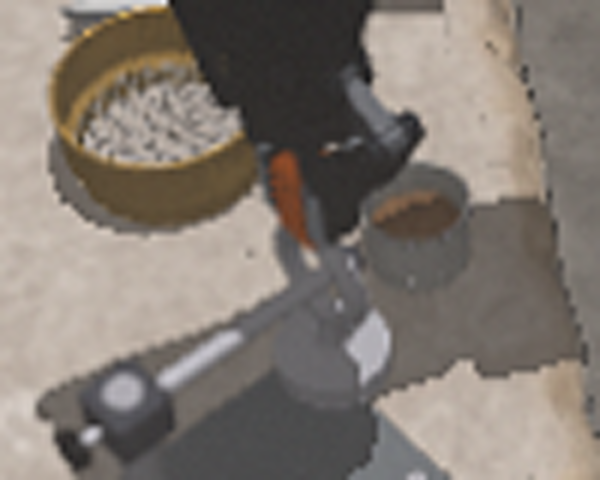

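The rod passes through the eye at (310,285), and the ball shows behind it at (345,258). I'll continue to mid-arm and then lower.

```bash
python3 -m creep '[{"hand":0,"travel":[0,1,0],"angular":[0,0,0]},{"hand":0,"travel":[0,2,0],"angular":[0,0,0]},{"hand":0,"travel":[0,3,0],"angular":[0,0,0]},{"hand":0,"travel":[0,4,0],"angular":[0,0,0]},{"hand":0,"travel":[0,4.2,0],"angular":[0,0,0]},{"hand":0,"travel":[0,4.2,0.4],"angular":[0,0,0]},{"hand":0,"travel":[0,4.2,0.8],"angular":[0,0,0]},{"hand":0,"travel":[0,4.2,1.1],"angular":[0,0,0]},{"hand":0,"travel":[0,4.2,1.4],"angular":[0,0,0]},{"hand":0,"travel":[0,4.2,1.4],"angular":[0,0,0]},{"hand":0,"travel":[0,4.2,1.4],"angular":[0,0,0]}]'
```

```text
clock: 8.65
eef_pos: [582.5, 25.7, 154.6]
tool_rot: [3.139, -0.004, 1.913]
force: [-0.3, 1.2, -3.0]
width: 21.6
```

```bash
python3 -m creep '[{"hand":0,"travel":[0,0,0.15],"angular":[0,0,0]},{"hand":0,"travel":[0,0,0.25],"angular":[0,0,0]},{"hand":0,"travel":[0,0,0.25],"angular":[0,0,0]}]'
```

```text
clock: 8.95
eef_pos: [582.7, 25.6, 152.6]
tool_rot: [3.139, -0.004, 1.913]
force: [-1.7, -0.2, 0.2]
width: 21.3
```

Contact: the weight now rests on the arm. Next I release gradually.

```bash
python3 -m creep '[{"hand":0.3,"travel":[0,0,0],"angular":[0,0,0]},{"hand":0.35,"travel":[0,0,0],"angular":[0,0,0]},{"hand":0.45,"travel":[0,0,0],"angular":[0,0,0]},{"hand":0.6,"travel":[0,0,0],"angular":[0,0,0]},{"hand":0.8,"travel":[0,0,0],"angular":[0,0,0]},{"hand":1,"travel":[0,0,0],"angular":[0,0,0]},{"hand":1,"travel":[0,0,0],"angular":[0,0,0]},{"hand":1,"travel":[0,0,0],"angular":[0,0,0]},{"hand":1,"travel":[0,0,0],"angular":[0,0,0]},{"hand":1,"travel":[0,0,0],"angular":[0,0,0]}]'
python3 - <<'E'
from h import *
S=ctrl.get_image("scene")
cv2.imwrite("pics/rel.png",cv2.resize(S["frame"][70:170,140:240,::-1],None,fx=5,fy=5,interpolation=cv2.INTER_CUBIC))
E
```

```text
clock: 9.95
eef_pos: [582.7, 25.7, 152.6]
tool_rot: [3.139, -0.004, 1.913]
force: [-0.3, -1.0, 0.0]
width: 85.4
```

View pics/rel.png

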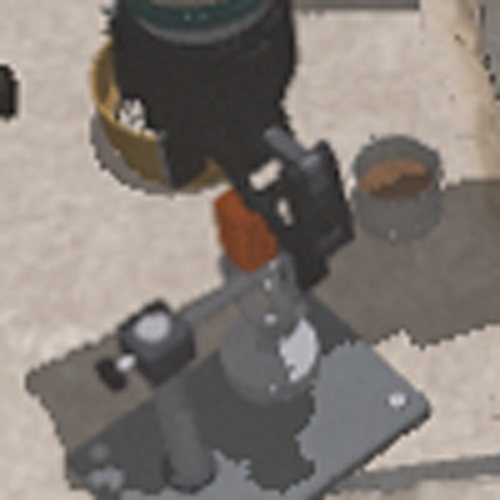

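Released, with the fingers clear and the grip upright between them. I'll retreat straight up and wait for any swing to settle.

```bash
python3 -m creep '[{"hand":1,"travel":[0,0,-1],"angular":[0,0,0]},{"hand":1,"travel":[0,0,-3],"angular":[0,0,0]},{"hand":1,"travel":[0,0,-6],"angular":[0,0,0]},{"hand":1,"travel":[0,0,-10],"angular":[0,0,0]},{"hand":1,"travel":[0,0,-14],"angular":[0,0,0]},{"hand":1,"travel":[0,-4,-16],"angular":[0,0,0]},{"hand":1,"travel":[4,-8,-16],"angular":[0,0,0]},{"hand":1,"travel":[8,-10,-16],"angular":[0,0,0]},{"hand":1,"travel":[12,-10,-16],"angular":[0,0,0]},{"hand":1,"travel":[16,-10,-16],"angular":[0,0,0]},{"hand":1,"travel":[20,-10,-16],"angular":[0,0,0]},{"hand":1,"travel":[20,-10,-16],"angular":[0,0,0]},{"hand":1,"travel":[20,-10,-16],"angular":[0,0,0]},{"hand":1,"travel":[20,-10,-16],"angular":[0,0,0]},{"hand":1,"travel":[20,-10,-16],"angular":[0,0,0]},{"hand":1,"travel":[20,-10,-16],"angular":[0,0,0]},{"hand":1,"travel":[20,-10,-16],"angular":[0,0,0]},{"hand":1,"travel":[20,-10,-16],"angular":[0,0,0]}]'
python3 - <<'E'
from h import *
f=lambda d,x,y:cv2.resize(d["frame"][y:y+100,x:x+100,::-1],None,fx=4,fy=4,interpolation=cv2.INTER_CUBIC)
S=ctrl.get_image("scene");T=ctrl.get_image("top")
cv2.imwrite("pics/fin.png",np.hstack([f(T,280,90),f(S,140,80)]))
for c in("scene","top"):
  for n in("orange_hanger_grip","orange_hanger_eye","black_hanger_grip"): print(c,n,[(round(r["confidence"],2),np.round(r["at"],0).tolist()) for r in ctrl.spot_point(c,n)])
E
```

```text
clock: 11.8
eef_pos: [421.3, 179.3, 313.0]
tool_rot: [3.139, -0.004, 1.912]
force: [-0.3, -0.2, 0.0]
width: 85.4
scene orange_hanger_grip [(0.72, [579.0, 22.0, 165.0])]
scene orange_hanger_eye [(0.63, [582.0, 28.0, 113.0])]
scene black_hanger_grip [(0.72, [517.0, 411.0, 115.0])]
top orange_hanger_grip []
top orange_hanger_eye []
top black_hanger_grip [(0.7, [514.0, 413.0, 117.0])]
```

View pics/fin.png

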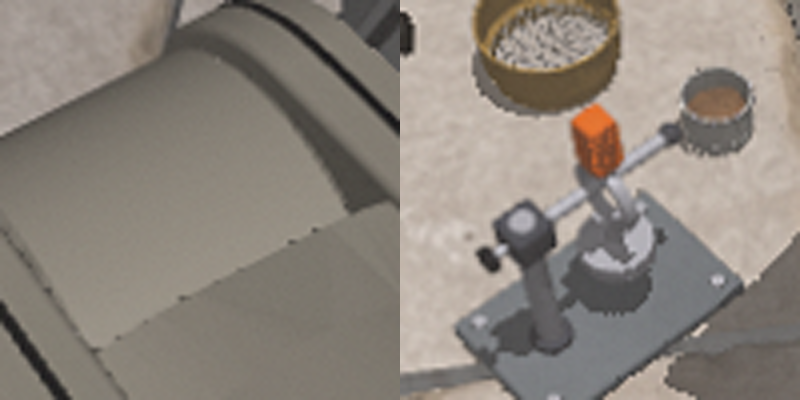

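The hanger hangs by its eye mid-arm, between the ball (scene crop 670,132) and the clamp block (525,225). I'll let it settle briefly, check for swing, and hand in.

```bash
python3 -m creep '[{"hand":1,"travel":[0,0,0],"angular":[0,0,0]},{"hand":1,"travel":[0,0,0],"angular":[0,0,0]},{"hand":1,"travel":[0,0,0],"angular":[0,0,0]},{"hand":1,"travel":[0,0,0],"angular":[0,0,0]},{"hand":1,"travel":[0,0,0],"angular":[0,0,0]},{"hand":1,"travel":[0,0,0],"angular":[0,0,0]},{"hand":1,"travel":[0,0,0],"angular":[0,0,0]},{"hand":1,"travel":[0,0,0],"angular":[0,0,0]}]'
python3 - <<'E'
from h import *
for i in range(5):
    f=cv2.cvtColor(ctrl.get_image("scene")["frame"],cv2.COLOR_RGB2HSV)[90:140,170:210]
    m=(f[...,0]<15)&(f[...,1]>170)&(f[...,2]>90); y,x=np.nonzero(m); print(x.mean()+170,y.mean()+90,m.sum())
print(ctrl.finish_job())
E
```

```text
clock: 13.0
eef_pos: [421.1, 179.7, 313.0]
tool_rot: [3.139, -0.004, 1.913]
force: [0.2, 0.2, 0.5]
width: 85.6
188.5421686746988 113.10843373493975 83
188.46153846153845 112.8076923076923 78
188.5421686746988 113.10843373493975 83
188.51851851851853 112.92592592592592 81
188.49382716049382 113.04938271604938 81
the job is handed in; nothing more can be done
None
```

The orange-grip hanger now hangs by its eye at the middle of the larger stand's arm, and I handed the job in at about 13 s of the 48 s allowed. I gripped it by its grip, threaded the eye over the ball, lowered it until the arm took its weight, released it and moved the robot clear.

What the last checks showed:
- **Position:** the detector put the eye at about (582, 28, 113) mm. The expected position is about (583, 26, 115), which agrees within its accuracy.
- **Stability:** over five pictures just before hand-in, the grip stayed still to about 0.3 pixel, so I saw no swing.
- **Black hanger:** it still stands where it was, at about (516, 412).
- **Robot:** it was well clear, with no force on the tool.
- **What failed:** the top camera's view of the hung hanger was blocked by the arm in the final check. It reported nothing for it, so the check rests on the scene camera alone.

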